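# Zero the tuning meter and hover the pickup over the long bronze key

### The job

Zero the tuning meter by turning its bezel knob until the pointer line stands on the long zero mark, then lift the vibration pickup from its tray and carry it over the cymbal rack. Hold it upright about a centimetre above the longer of the two bronze keys, not touching it, centred on the key's middle and lying lengthwise along the key, and finish still holding it there in the gripper. On the way touch neither the rack nor either key with the arm or the pickup, and leave the loose things on the platform where they are.

Things in the scene. Friction and masses are not known exactly. Their poses are not given: they have to be found in the camera images.
- meter: Tuning meter: grey box 120 (x) x 110 (y) x 55 mm high, fixed to the platform, with a white round dial of 100 mm diameter on its top and a bezel knob in the dial's middle. Origin: centre of its underside. The long black zero mark lies on the dial in the meter's own +x direction from the knob's axis; short ticks stand every 22.5 deg beside it.
- bezel (a joint): Angle of the bezel knob on the meter (rad): 0 = pointer line on the long zero mark; positive = turned anticlockwise seen from above. Range -1.6 to 1.6; starts 0.5 to 1.4. Stiff by friction (about 0.04 N m), stays where it is left.
- bezel_grip (a point): Grip point on the knob's vertical axis, 86.5 mm above the platform. The knob: a dark disc of 60 mm diameter (top at 64.5 mm) with a black upright grip bar 52 mm long, 16 mm thick, top at 94.5 mm. The point turns with the knob; its x runs along the bar to the pointer end, marked by a white line on the bar's top and end face. Grip the bar across its thickness (y).
- tray: Teak tray that holds the pickup at the start: 112 (x) x 54 (y) x 12 mm high, floor and walls 5 mm thick, fixed. Origin: centre of its underside.
- pickup: Wireless vibration pickup, about 0.13 to 0.25 kg, loose in the tray: a black head 90 (x) x 32 (y) x 20 mm high with an upright aluminium grip block 44 (x) x 20 (y) mm on its middle, reaching from 20 to 72 mm above the underside. Origin: centre of the head's underside; z up; x along the head. Both ends are alike.
- longkey: Long bronze key fixed on its teak stand (one body, the target): key 200 (x) x 46 (y) x 10 mm, its top 60 mm above the platform; stand 60 mm wide. Origin: centre of the stand's underside; x along the key.
- longkey_mid (a point): Middle of the long key's top face, 60 mm above the platform; x along the key, y across, z up.
- shortkey: Short bronze key fixed on its teak stand, not the target: key 120 (x) x 46 (y) x 10 mm, top 60 mm above the platform. The two stands may have changed places. Origin: centre of the stand's underside.
- rack: Cymbal rack between the tray and the keys: fixed teak board 360 (x) x 70 (y) mm with six bronze cymbals of 96 mm diameter standing on edge in it, tops 116 mm above the platform, reaching 48 mm either side of its middle line. Origin: centre of its underside; x along its length.
- stone: Loose sandstone rubbing block 70 x 45 x 30 mm, a bystander. Origin: centre of its underside.
- cengceng: Loose bronze ceng-ceng cymbal, 110 mm diameter, 34 mm high with its wooden knob, a bystander. Origin: centre of its underside.
- mallet: Loose two-headed wooden mallet lying along its x axis, about 267 mm long, head 90 mm wide and 44 mm thick at its +x end, a bystander. Origin: under the handle, on the platform.
- rod: Loose brass rod 220 mm long (x), 16 mm thick at its collars, a bystander. Origin: under its middle.
Mind the look-alikes: they are no part of the job. Several things have the shape of the meter; the one meant has the colours described above. Several things have the shape of the pickup; the one meant has the colours described above.

How it is judged:
On the way, in this order (a step that is already met when the one before it is completed fails the run):
1. the bezel's pointer stands on the zero mark (within 0.1 rad) and rests (value of joint bezel between -0.1 and 0.1 rad and velocity of joint bezel between -0.05 and 0.05 rad/s), for 0.3 s.
2. the pickup is carried over the cymbal rack, its underside above 0.1 m (height (world z) of pickup above 0.1 m and y of pickup in the frame of rack between -0.048 and 0.048 m and x of pickup in the frame of rack between -0.2 and 0.2 m), for 0.04 s.
At the end, for the whole second after the job is handed in: The bezel reads zero within 0.1 rad; the fingers hold the pickup at rest, not touching the key, its underside 4 to 20 mm above the long key's top, its middle within 12 mm along and 10 mm across of the key's middle, its length within 0.12 rad of the key's, upright within 0.1 rad (value of joint bezel between -0.1 and 0.1 rad and x of pickup in the frame of longkey_mid between -0.012 and 0.012 m and y of pickup in the frame of longkey_mid between -0.01 and 0.01 m and z of pickup in the frame of longkey_mid between 0.004 and 0.02 m and angle between the x axis of pickup and the x axis of longkey, either way round below 0.12 rad and angle between pickup's own z axis and vertical below 0.1 rad and linear speed of pickup below 0.02 m/s and contact force between pickup and longkey below 0.05 N and contact force between pickup and the fingers above 1 N); the arm keeps its last pose, push and grip.
It fails at once if the arm or the pickup touches the cymbal rack with more than 1 N (contact force between any of pickup, the fingers, the arm and rack above 1 N).
It fails at once if the arm or the pickup touches the long key with more than 1 N (contact force between any of pickup, the fingers, the arm and longkey above 1 N).
It fails at once if the arm or the pickup touches the short key with more than 1 N (contact force between any of pickup, the fingers, the arm and shortkey above 1 N).
It fails at once if the stone, the ceng-ceng, the mallet or the rod is moved more than 20 mm (distance of any of stone, cengceng, mallet, rod from where it was at the start of the episode above 0.02 m).
It also fails if it takes over 58 s, if anything falls off the work surface, if the arm or the gripper's body presses on something with over 40 N, if the wrist force passes 120 N, or if a joint passes its speed limit or range.

### The arm

A 7-joint arm with a two-finger parallel gripper is mounted at the origin on the work surface. World frame = base frame: x ahead of the robot, y to its left, z up, the work surface at z = 0. Lengths are in m, angles in rad, forces in N, time in s.
With the tool pointing down it reaches from about 0.425 to 1.025 m from the base axis. Payload 9.4 kg.
Tool frame: the origin (TCP) lies between the finger pads; the fingertips stand 11 mm ahead of it and the grasp point (between the pads) lies 8 mm behind it (robot.finger_overhang is the distance from the TCP to the fingertips, in m); z points along the fingers, y is the line along which they close (so a half turn about z gives the same grasp; the last joint's range is limited). The gripper opens to 85 mm and grips with 20 to 120 N. Pads are 22 mm wide; open, the fingers measure 114 mm over their backs; the gripper's body (76 mm by 85 mm) begins 54 mm behind the grasp point. The pads swing forward as they close: fully open they stand 13 mm farther back than shut.
Start: joints at [-1.319, 0.599, -0.003, 1.599, 0.002, 0.943, -0.08], TCP at [0.234, 0.686, 0.242] pointing down, gripper open.
Joint ranges: [-2.57, 2.57], [-0.35, 1.97], [-1.29, 1.29], [0.11, 2.56], [-1.05, 4.19], [0.11, 1.86], [-2.63, 2.63]. Speed limits (rad/s): [2.22, 2.22, 3.01, 3.01, 3.14, 3.14, 3.14].

### API

Orientations are given as a unit quaternion [w, x, y, z].
In Python, from cell import robot, get_image, calibration gives the robot as it stands. The module is installed in compiled form; this text tells all that it offers.
- The arm moves only by the tool servo_tool, never from a script. Its argument "steps" is one flat list of numbers, 7 for each row, row after row: the finger opening in m, from 0 to 0.0854, then the shift along the tool's x, y, z in m, then the turn, a rotation vector about the tool's x, y, z in degrees. In form: [fingers, x, y, z, wx, wy, wz, fingers, x, y, z, wx, wy, wz, ...]. A call has 1 to 20 rows; each row shifts and turns the commanded pose from where the row before left it, along the tool's axes as they then stand; what a row does not reach is not made up. A row lasts 1/10 s, in which the tool goes at most 50 mm and 8.59 degrees, less where a joint would pass 70% of its speed; a pose out of reach is approached as far as the arm can. A call with a gripper value outside its range is refused whole. The fingers move at their own pace and stop on an object; "squeeze" is the grip in N (left out, the last holds). Time passes only in rows, so rows that do not move let the fingers close. It gives the time, the measured TCP pose, the force, the opening and the grip force at its end, in the units of the state.
- robot.sense(): the state, without advancing time (a new reading comes with each control period).
- get_image(name): name is "scene" or "top"; returns the picture (420x560x3 uint8, red, green, blue); there is no depth.
- calibration(name): a dict with "K" (3x3 intrinsics, pixels), "cam_to_world" (4x4, takes a point from camera to world coordinates). Camera axes: x right, y down, z forward; pixel columns grow to the right and rows downward; lengths in m; the calibration is good to about 2 mm. A picture is of the moment at which its call begins. calibration takes no time and is no camera call.
- robot.sign_off(): hands the job in; it is judged then, once.
The state is a dict: "clock": time; "joint_pos": joint angles; "dq": joint speeds; "joint_efforts": joint torques, N m; "position": TCP position; "ee_rot": TCP orientation; "ft_force": force on the tool from outside, world axes, zero at the start; "torque": the same for the moment, N m; "width": finger opening in m; "finger_force": force on a finger pad.
Only numpy, scipy, OpenCV 4.12 (cv2) and the standard library are available. Lean on these libraries where they do the work, as an engineer would, in place of code of your own. Each camera call takes 0.05 s, during which the arm holds its last target. There are 200 camera calls.

## Working session

There is one attempt and no reset: what is moved stays moved. The work goes in short steps, Python scripts to look and compute and a tool call to move; the robot and the scene stay as the last step left them, time stands still between calls to the robot, and variables do not carry over. Pictures are saved under pics/ and viewed, at most 10 in all, crops included, and the job is handed in when it is done.

Besides the shell and the picture viewer there is one more tool, called in YAML: its name, and indented under it one key for each argument. servo_tool: Moves the arm, as the interface text tells. Its arguments: {"type":"object","properties":{"steps":{"type":"array","items":{"type":"number"}},"squeeze":{"type":"number"}},"required":["steps"]}

```bash
mkdir -p pics; python3 - <<'E'
from cell import robot,get_image,calibration
import cv2
for n in("scene","top"):
    im=get_image(n); cv2.imwrite(f"pics/{n}0.png",im[:,:,::-1]); c=calibration(n); print(n,c["K"].round(1).tolist(),c["cam_to_world"].round(4).tolist())
print(robot.sense())
E
```

```text
scene [[390.6, 0.0, 275.8], [0.0, 390.6, 211.3], [0.0, 0.0, 1.0]] [[-0.4517, 0.5912, -0.6682, 1.1465], [0.892, 0.3131, -0.326, 0.3155], [0.0165, -0.7433, -0.6688, 0.7452], [0.0, 0.0, 0.0, 1.0]]
top [[543.1, 0.0, 283.2], [0.0, 543.1, 212.0], [0.0, 0.0, 1.0]] [[0.001, -0.9894, 0.145, 0.2908], [-0.9998, 0.0018, 0.0197, -0.0182], [-0.0198, -0.145, -0.9892, 1.7163], [0.0, 0.0, 0.0, 1.0]]
{'clock': 0.1, 'joint_pos': array([-1.31868218,  0.60006884, -0.0025807 ,  1.60004217,  0.001762  ,
        0.94295441, -0.07974231]), 'dq': array([-1.35043280e-03, -1.30731812e-03, -4.99236682e-04, -1.38062601e-03,
       -1.89239573e-05, -1.30535760e-03, -6.26644404e-04]), 'joint_efforts': array([ 5.36222869e-03, -7.77993965e+01,  1.57011431e+00, -2.58625925e+01,
        1.26486560e-02,  5.66757444e-03, -7.04128894e-06]), 'position': array([0.23396226, 0.68576681, 0.24148839]), 'ee_rot': array([-7.84999062e-05,  1.63605894e-01,  9.86525504e-01, -7.31203137e-04]), 'ft_force': array([-0.55923062, -0.49810864,  0.15897058]), 'torque': array([0.02246109, 0.03347473, 0.00748521]), 'finger_force': 0.0, 'width': 0.0855346448901493}
```

View pics/scene0.png

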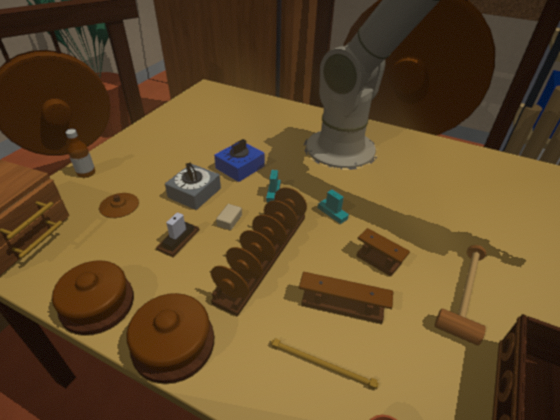

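View pics/top0.png

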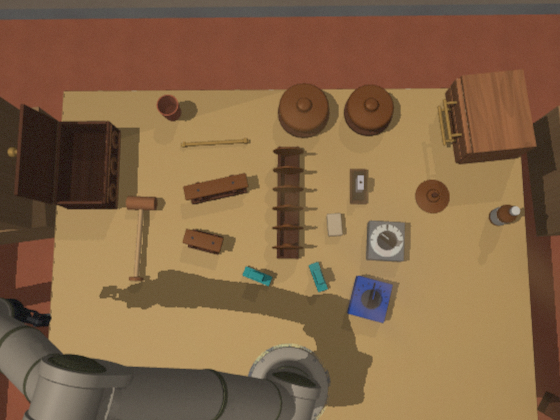

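The scene view shows the grey meter at (193,185), the pickup in its tray at (177,233), the long key at (347,295), and the short key at (383,250).

Candidates in the top view:
- **Meters:** grey with a white dial at (386,241), blue at (371,299). I choose grey.
- **Pickups:** black with aluminium in its tray at (359,186), teal at (258,276) and (318,277). I choose black/aluminium.
- **Keys:** long at (216,188), short at (204,241).

I'll check these choices in a close crop.

```bash
python3 - <<'E'
import cv2,numpy as np
t=cv2.imread("pics/top0.png"); s=cv2.imread("pics/scene0.png")
def g(im,x,y,w,h,W,H): return cv2.resize(np.clip(im[y:y+h,x:x+w]*1.5,0,255).astype('uint8'),(W,H),interpolation=cv2.INTER_CUBIC)
a=np.hstack([g(t,340,160,80,110,400,550)[:, :],g(s,150,140,80,110,400,550)])
cv2.imwrite("pics/c1.png",a)
b=np.vstack([g(t,175,165,130,47,780,282),g(s,280,260,130,50,780,300)])
cv2.imwrite("pics/c2.png",b)
E
```

```text
(no output)
```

View pics/c1.png

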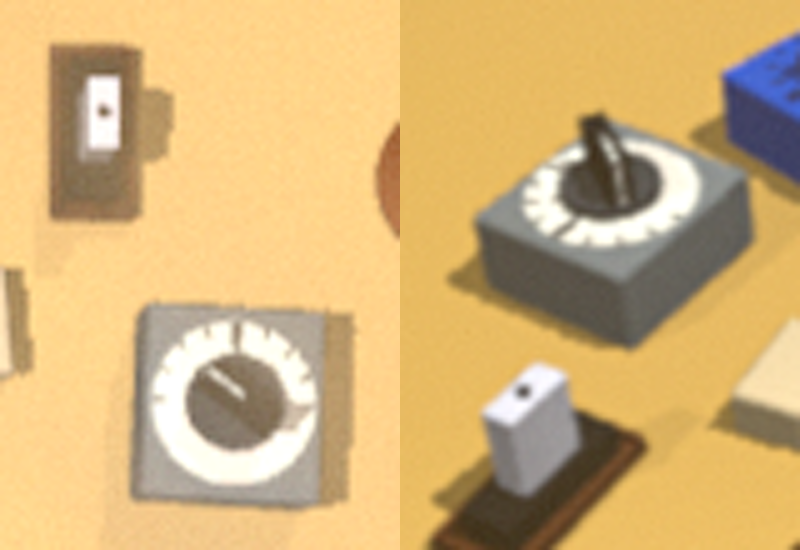

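View pics/c2.png

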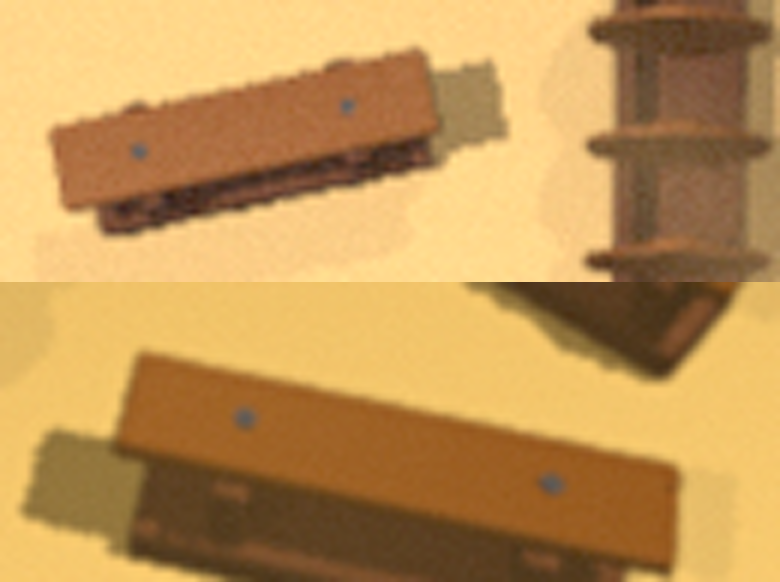

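The crops confirm the choices. The grey meter has its dial centre at crop (235,402), with the zero mark pointing up and the pointer up-left. The pickup's block is white aluminium with its hole at (104,111). The long key's bolts are visible in both views.

```bash
cat >h.py <<'E'
import numpy as np
from cell import robot,get_image,calibration
def ray(n,p):
    c=calibration(n);T=np.array(c["cam_to_world"]);d=T[:3,:3]@np.linalg.inv(c["K"])@[p[0],p[1],1];return T[:3,3],d/np.linalg.norm(d)
def tri(pt,ps):
    (a,d),(b,e)=ray("top",pt),ray("scene",ps)
    s=np.linalg.lstsq(np.c_[d,-e],b-a,rcond=None)[0];p,q=a+s[0]*d,b+s[1]*e
    return (p+q)/2,np.linalg.norm(p-q)
def onz(n,p,z):
    o,d=ray(n,p);return o+d*(z-o[2])/d[2]
def px(o,s,p): return (np.array(o)+(np.array(p)+.5)/s-.5)
E
cat >m.py <<'E'
from h import *
np.set_printoptions(precision=4,suppress=True)
T1=lambda p:px((340,160),5,p); S1=lambda p:px((150,140),5,(p[0]-400,p[1]))
T2=lambda p:px((175,165),6,p); S2=lambda p:px((280,260),6,(p[0],p[1]-282))
def two(n,a,b,z): print(n,"tri",*tri(a,b),"top@z",onz("top",a,z),"sc@z",onz("scene",b,z))
two("hole",T1((104,111)),S1((523,391)),.077)
for a,b in(((88,74),(515,422)),): pass
two("dial",T1((234.5,402)),S1((612,190)),.056)
two("bolt+y",T2((139,151)),S2((551,483)),.06)
two("bolt-y",T2((347,105)),S2((245,418)),.06)
tc=[(52,130),(418,48),(437,130),(68,210)];sc=[(668,570),(115,452),(138,352),(679,465)]
P=[]
for a,b in zip([tc[0],tc[1],tc[2],tc[3]],sc):
    t=onz("top",T2(a),.06);s=onz("scene",S2(b),.06);P.append((t+s)/2);print("kc",tri(T2(a),S2(b))[0],t,s)
for n,f,c,z in(("tray",T1,[(50,45),(142,45),(140,218),(50,218)],.012),("blk",T1,[(88,74),(120,74),(120,150),(88,150)],.077),("blkS",S1,[(484,410),(540,363),(568,378),(515,422)],.077),("box",T1,[(150,304),(328,313),(322,505),(140,497)],.055),("ptr",T1,[(205,370),(243,397)],.0945),("zero",T1,[(234.5,402),(238,335)],.056)):
    print(n);q=np.array([onz("top" if f is T1 else "scene",f(p),z) for p in c]);print(q,q.mean(0))
for n,p in(("rack",(288,203)),("stone",(335,224)),("ceng",(432,195)),("blue",(371,299)),("rackend",(288,150)),("rackend2",(288,255)),("teal",(258,276)),("shortkey",(204,241)),("teal2",(318,277))): print(n,onz("top",p,.03))
E
python3 m.py
```

```text
hole tri [ 0.6229 -0.2211  0.0812] 0.00193372005864224 top@z [ 0.6244 -0.2224  0.077 ] sc@z [ 0.6193 -0.2235  0.077 ]
dial tri [ 0.446  -0.2991  0.0602] 0.002729002373497775 top@z [ 0.4472 -0.301   0.056 ] sc@z [ 0.4413 -0.3015  0.056 ]
bolt+y tri [0.6032 0.2802 0.0646] 0.0006871659730241663 top@z [0.6041 0.2807 0.06  ] sc@z [0.5994 0.2803 0.06  ]
bolt-y tri [0.627  0.173  0.0646] 0.00115423318314167 top@z [0.6281 0.173  0.06  ] sc@z [0.6232 0.1726 0.06  ]
kc [0.6155 0.3267 0.059 ] [0.6153 0.3263 0.06  ] [0.6162 0.3269 0.06  ]
kc [0.6584 0.1365 0.059 ] [0.6582 0.1364 0.06  ] [0.6591 0.1368 0.06  ]
kc [0.6145 0.1259 0.0616] [0.6148 0.1261 0.06  ] [0.6132 0.1255 0.06  ]
kc [0.5726 0.3178 0.0621] [0.5732 0.3168 0.06  ] [0.5704 0.3191 0.06  ]
tray
[[ 0.6808 -0.1968  0.012 ]
 [ 0.6806 -0.2556  0.012 ]
 [ 0.5684 -0.2519  0.012 ]
 [ 0.5685 -0.195   0.012 ]] [ 0.6246 -0.2248  0.012 ]
blk
[[ 0.6476 -0.213   0.077 ]
 [ 0.6475 -0.2326  0.077 ]
 [ 0.6    -0.2317  0.077 ]
 [ 0.6001 -0.2121  0.077 ]] [ 0.6238 -0.2224  0.077 ]
blkS
[[ 0.6393 -0.2318  0.077 ]
 [ 0.5985 -0.2289  0.077 ]
 [ 0.601  -0.2096  0.077 ]
 [ 0.639  -0.2131  0.077 ]] [ 0.6195 -0.2208  0.077 ]
box
[[ 0.5078 -0.251   0.055 ]
 [ 0.5021 -0.3598  0.055 ]
 [ 0.3844 -0.3525  0.055 ]
 [ 0.3893 -0.2423  0.055 ]] [ 0.4459 -0.3014  0.055 ]
ptr
[[ 0.4628 -0.2774  0.0945]
 [ 0.4466 -0.2996  0.0945]] [ 0.4547 -0.2885  0.0945]
zero
[[ 0.4472 -0.301   0.056 ]
 [ 0.4884 -0.3042  0.056 ]] [ 0.4678 -0.3026  0.056 ]
rack [0.5666 0.0003 0.03  ]
stone [ 0.4999 -0.1465  0.03  ]
ceng [ 0.5911 -0.4514  0.03  ]
blue [ 0.2687 -0.2534  0.03  ]
rackend [0.738  0.0002 0.03  ]
rackend2 [0.4032 0.0003 0.03  ]
teal [0.3384 0.093  0.03  ]
shortkey [0.447  0.2627 0.03  ]
teal2 [ 0.3355 -0.0921  0.03  ]
```

servo_tool:
  steps: [0.085,0,-0.037,-0.005,0,0,0,0.085,0,-0.037,-0.005,0,0,0,0.085,0,-0.037,-0.005,0,0,0,0.085,0,-0.037,-0.005,0,0,0,0.085,0,-0.037,0,0,0,0,0.085,-0.0375,-0.0013,0,0,0,4,0.085,-0.0375,-0.0013,0,0,0,4,0.085,-0.0375,-0.0013,0,0,0,4,0.085,-0.0375,-0.0013,0,0,0,4,0.085,-0.0375,-0.0013,0,0,0,4,0.085,-0.0375,-0.0013,0,0,0,4,0.085,-0.0375,-0.0013,0,0,0,4,0.085,-0.0375,-0.0013,0,0,0,4,0.085,-0.0375,-0.0013,0,0,0,4,0.085,-0.0375,-0.0013,0,0,0,4,0.085,-0.0375,-0.0013,0,0,0,4,0.085,-0.0375,-0.0013,0,0,0,4,0.085,-0.0375,-0.0013,0,0,0,4,0.085,-0.0375,-0.0013,0,0,0,4,0.085,-0.0375,-0.0013,0,0,0,4]
  squeeze: 40

```text
clock: 2.1
position: [0.5287, 0.105, 0.2621]
ee_rot: [0.0, 0.636, 0.772, -0.0]
ft_force: [0.1, -0.0, 0.2]
width: 0.0849
finger_force: 0.0
```

servo_tool:
  steps: [0.085,-0.0375,-0.0013,0,0,0,4,0.085,-0.0375,-0.0013,0,0,0,4,0.085,-0.0375,-0.0013,0,0,0,4,0.085,-0.0375,-0.0013,0,0,0,4,0.085,-0.0375,-0.0013,0,0,0,4,0.085,-0.0375,-0.0013,0,0,0,4,0.085,-0.0375,-0.0013,0,0,0,4,0.085,-0.0375,-0.0013,0,0,0,4,0.085,-0.0375,-0.0013,0,0,0,4,0.085,-0.0375,-0.0013,0,0,0,4,0.085,-0.0375,-0.0013,0,0,0,4,0.085,0,0,0,0,0,0,0.085,0,0,0,0,0,0]

```text
clock: 3.4
position: [0.4522, -0.2896, 0.2621]
ee_rot: [-0.0, 0.879, 0.478, -0.0]
ft_force: [0.1, -0.1, -0.8]
width: 0.085
finger_force: 0.0
```

```bash
cat >>h.py <<'E'
from scipy.spatial.transform import Rotation as R
def pose():
    s=robot.sense();r=R.from_quat(s["ee_rot"],scalar_first=True);return np.array(s["position"]),r,s
def to(p,yaw):
    "shift in tool axes and turn (rotvec deg) to TCP p, pointing down, tool x at yaw deg"
    q,r,s=pose();t=R.from_euler("ZX",[yaw,180],degrees=True)
    x=r.as_matrix()[:2,0];print("t",round(s["clock"],2),"at",q.round(4),"yaw",np.degrees(np.arctan2(x[1],x[0])).round(2),"F",s["ft_force"].round(1),"w",round(s["width"],4),"grip",round(s["finger_force"],1))
    print("shift",r.inv().apply(np.array(p)-q).round(4),"turn",np.degrees((r.inv()*t).as_rotvec()).round(2))
E
python3 -c "
from h import *
to([.446,-.3,.081],54)"
```

```text
t 3.4 at [ 0.4522 -0.2896  0.2621] yaw 57.08 F [ 0.1 -0.1 -0.8] w 0.085 grip 0.0
shift [-0.0121  0.0005  0.1811] turn [-0.02 -0.    3.08]
```

servo_tool:
  steps: [0.085,-0.012,0.0005,0.03,0,0,3.1,0.085,0,0,0.03,0,0,0,0.085,0,0,0.03,0,0,0,0.085,0,0,0.03,0,0,0,0.085,0,0,0.03,0,0,0,0.085,0,0,0.02,0,0,0,0.085,0,0,0.01,0,0,0,0.085,0,0,0,0,0,0,0.03,0,0,0,0,0,0,0.01,0,0,0,0,0,0,0.0,0,0,0,0,0,0,0.0,0,0,0,0,0,0,0.0,0,0,0,0,0,0,0.0,0,0,0,0,0,0,0.0,0,0,0,0,0,0,0.0,0,0,0,0,0,0]

```text
clock: 5.0
position: [0.445, -0.2981, 0.0828]
ee_rot: [-0.002, 0.891, 0.454, -0.0]
ft_force: [-6.0, 3.7, 10.3]
width: 0.0154
finger_force: 40.9
```

```bash
python3 -c "
from h import *
import cv2
to([.446,-.3,.081],-3.7)
t=get_image('top');s=get_image('scene')
g=lambda im,x,y:cv2.resize(np.clip(im[y:y+90,x:x+80,::-1]*1.5,0,255).astype('uint8'),(400,450),interpolation=cv2.INTER_CUBIC)
cv2.imwrite('pics/g1.png',np.hstack([g(t,345,195),g(s,155,130)]))"
```

```text
t 5.0 at [ 0.445  -0.2981  0.0828] yaw 54.05 F [-6.   3.7 10.3] w 0.0154 grip 40.9
shift [-0.0009  0.0019  0.0018] turn [-2.100e-01  3.000e-02  5.775e+01]
```

View pics/g1.png

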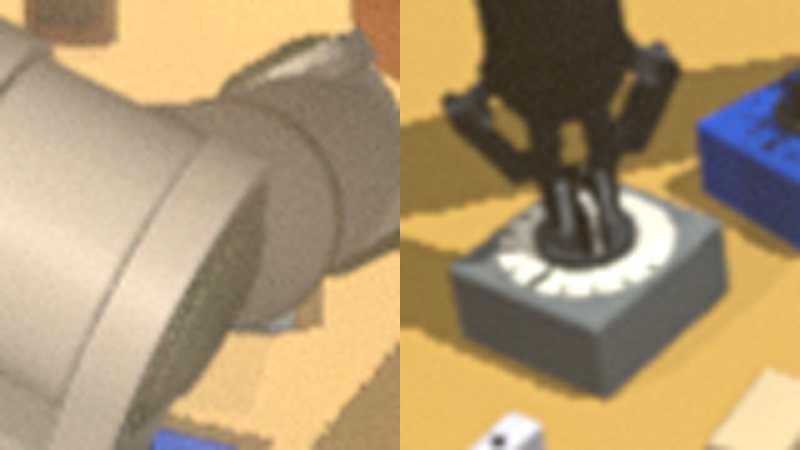

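The scene crop shows the bar between the fingers at crop (585,215), with the white line on the near end. The grip is good. There is about 10 N upward on the tool, so I lift 2 mm and turn 57.6° clockwise.

servo_tool:
  steps: [0,0,0,-0.002,0,0,2.8,0,0,0,0,0,0,4,0,0,0,0,0,0,4,0,0,0,0,0,0,4,0,0,0,0,0,0,4,0,0,0,0,0,0,4,0,0,0,0,0,0,4,0,0,0,0,0,0,4,0,0,0,0,0,0,4,0,0,0,0,0,0,4,0,0,0,0,0,0,4,0,0,0,0,0,0,4,0,0,0,0,0,0,4,0,0,0,0,0,0,4,0,0,0,0,0,0,2.8,0,0,0,0,0,0,0,0,0,0,0,0,0,0,0,0,0,0,0,0,0,0,0,0,0,0,0,0,0,0,0,0,0,0]

```text
invalid input
```

```bash
python3 -c "
from h import *
to([.446,-.3,.081],-3.7)"
```

```text
t 5.1 at [ 0.445  -0.2981  0.0828] yaw 54.06 F [-5.4  3.8 11.2] w 0.0152 grip 40.9
shift [-0.0009  0.0019  0.0018] turn [-2.100e-01  3.000e-02  5.776e+01]
```

The call was refused because my list length was wrong. I'm rewriting it as 12 rows of 4.8°.

servo_tool:
  steps: [0,0,0,-0.002,0,0,4.8,0,0,0,0,0,0,4.8,0,0,0,0,0,0,4.8,0,0,0,0,0,0,4.8,0,0,0,0,0,0,4.8,0,0,0,0,0,0,4.8,0,0,0,0,0,0,4.8,0,0,0,0,0,0,4.8,0,0,0,0,0,0,4.8,0,0,0,0,0,0,4.8,0,0,0,0,0,0,4.8,0,0,0,0,0,0,4.8,0,0,0,0,0,0,0,0,0,0,0,0,0,0,0,0,0,0,0,0,0,0,0,0,0,0,0,0,0,0,0,0,0,0,0]

```text
clock: 6.8
position: [0.4464, -0.3012, 0.0832]
ee_rot: [0.002, 1.0, -0.031, -0.001]
ft_force: [2.0, -9.7, -25.6]
width: 0.0147
finger_force: 42.1
```

```bash
python3 -c "
from h import *
to([.446,-.3,.081],-3.7)"
```

```text
t 6.8 at [ 0.4464 -0.3012  0.0832] yaw -3.58 F [  2.   -9.7 -25.6] w 0.0147 grip 42.1
shift [-0.0005 -0.0012  0.0022] turn [0.23 0.07 0.12]
```

servo_tool:
  steps: [0.03,0,0,0,0,0,0,0.085,0,0,0,0,0,0,0.085,0,0,0,0,0,0,0.085,0,0,0,0,0,0,0.085,0,0,0,0,0,0,0.085,0,0,-0.02,0,0,0,0.085,0,0,-0.03,0,0,0,0.085,0,0,-0.03,0,0,0,0.085,0,0,-0.03,0,0,0,0.085,0.035,-0.015,0,0,0,0,0.085,0.035,-0.015,0,0,0,0,0.085,0.035,-0.015,0,0,0,0,0.085,0.035,-0.015,0,0,0,0,0.085,0.03,-0.01,0,0,0,0,0.085,0,0,0,0,0,0]

```text
clock: 8.3
position: [0.6249, -0.2371, 0.1935]
ee_rot: [-0.0, 1.0, -0.028, 0.001]
ft_force: [-1.0, 0.2, -0.0]
width: 0.085
finger_force: 0.0
```

```bash
python3 -c "
from h import *
import cv2
to([.6225,-.222,.047],-1.2)
t=get_image('top');s=get_image('scene')
g=lambda im,x,y:cv2.resize(np.clip(im[y:y+110,x:x+80,::-1]*1.5,0,255).astype('uint8'),(400,550),interpolation=cv2.INTER_CUBIC)
cv2.imwrite('pics/g2.png',np.hstack([g(t,340,160),g(s,150,140)]))"
```

```text
t 8.3 at [ 0.6249 -0.2371  0.1935] yaw -3.18 F [-1.   0.2 -0. ] w 0.085 grip 0.0
shift [-0.0034 -0.0149  0.1465] turn [-0.02 -0.07 -1.98]
```

View pics/g2.png

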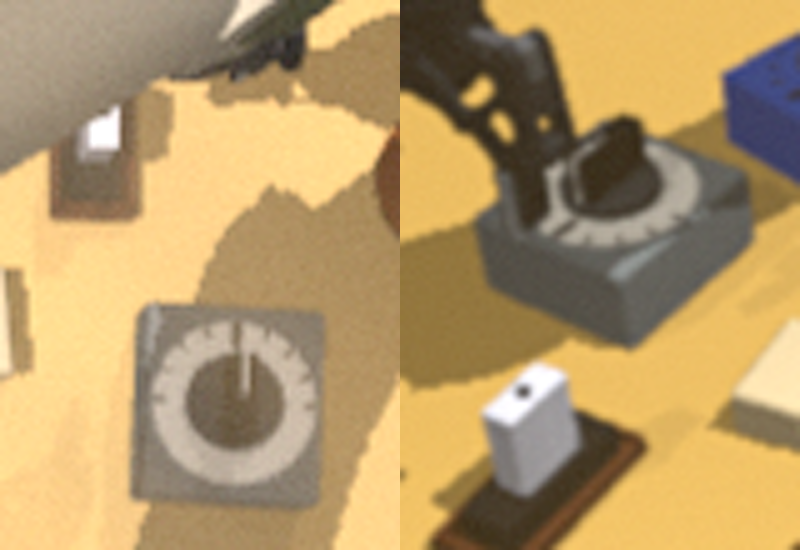

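The top crop shows the pointer line at about (240,350)–(247,395), next to the zero mark at (238,335). It may be a few degrees off, so I'll measure it numerically before moving on.

```bash
python3 - <<'E'
from h import *
ims=np.mean([get_image("top").astype(float) for _ in range(6)],0).mean(2)
print(ims[222:246,380:398].round().astype(int))
P=[]
for r in range(231,240):
    w=ims[r,384:394]; w=np.clip(w-np.percentile(w,40),0,None)
    k=w.argmax(); sl=slice(max(k-2,0),k+3); P.append((384+(w[sl]*np.arange(10)[sl]).sum()/w[sl].sum(),r))
print(np.round(P,2).tolist())
q=np.array([onz("top",p,.0945) for p in P]);c=np.polyfit(q[:,0],q[:,1],1);print("line",np.degrees(np.arctan(c[0])))
E
```

```text
[[ 85  84  86  85  86  85  84  84  82  84  83  82  82  83  83  84  82  83]
 [ 84  85  84  85  85  86  90  88  85  86  84  85  86  85  85  85  84  84]
 [ 85  88  95 102 105 104  96  84  93 103  97  88  85  82  84  85  85  84]
 [100  96 114 120 122 118  96  75 101 122 115 109  98  84  87  85  84  85]
 [113  95 113 122 122 118  94  74 102 123 124 125 113  90 104  94  85  84]
 [118 106 112 123 123 118  95  79 105 123 123 125 115 102 122 114 101  87]
 [123 123 124 125 124 118  95  81 110 122 123 124 122 118 123 123 120 103]
 [123 123 122 124 125 121 104  87 112 124 125 123 124 124 123 122 122 113]
 [125 124 123 120 110 106  98  84 104 120 104 111 123 123 122 122 116 101]
 [122 115 109  97  81  73  68  67  91 112  69  88 119 123 123 124 116 106]
 [109  90  79  72  68  63  64  66  92 112  66  76  99 113 123 124 122 123]
 [ 84  70  70  71  69  62  64  66  91 110  66  68  75  90 116 124 124 124]
 [ 69  69  69  71  67  62  64  65  90 112  64  68  72  77  95 116 125 124]
 [ 68  69  70  70  66  61  63  64  92 112  65  68  72  72  77  99 125 124]
 [ 68  68  69  68  66  63  63  66  94 111  66  68 
[... 179 characters left out ...]
7  68  65  66  64  60  62  65  70  74  65  67  72  71  72  73  91 120]
 [ 67  66  64  65  63  59  59  62  62  62  64  67  70  71  71  73  86 114]
 [ 67  67  64  65  64  59  60  62  61  62  65  66  71  69  72  71  85 113]
 [ 65  66  65  65  64  59  59  61  63  62  62  65  70  71  71  72  89 119]
 [ 66  66  65  65  63  58  60  60  60  61  63  66  69  72  72  74  97 127]
 [ 65  66  65  65  60  59  60  60  60  62  62  64  70  69  70  82 107 126]
 [ 66  64  64  63  61  59  60  59  61  61  62  64  70  70  72  92 120 125]]
[[392.36, 231.0], [392.42, 232.0], [388.67, 233.0], [388.72, 234.0], [388.72, 235.0], [388.67, 236.0], [388.64, 237.0], [388.67, 238.0], [388.92, 239.0]]
line -23.894746357131993
```

```bash
python3 - <<'E'
from h import *
def ang(a,b,z):
    d=onz("top",a,z)-onz("top",b,z);return np.degrees(np.arctan2(d[1],d[0]))
print("line",ang((388.67,231),(388.67,237),.0945),"mark",ang((386.95,224.5),(386.85,229),.056),"mark from tri dial centre",ang((386.93,226),(386.5,240),.056))
print(onz("top",(388.67,234),.0945))
E
```

```text
line -1.547641445454621 mark -2.779327586344091 mark from tri dial centre -3.2597545457312243
[ 0.46154709 -0.3013866   0.0945    ]
```

The pointer reads within about 2° of the mark in both image and wrist yaw, so zero is done. Next is the pickup.

servo_tool:
  steps: [0.085,-0.0034,-0.015,0,0,0,-2,0.085,0,0,0.03,0,0,0,0.085,0,0,0.03,0,0,0,0.085,0,0,0.03,0,0,0,0.085,0,0,0.03,0,0,0,0.085,0,0,0.02,0,0,0,0.085,0,0,0.0065,0,0,0,0.085,0,0,0,0,0,0,0.04,0,0,0,0,0,0,0.02,0,0,0,0,0,0,0,0,0,0,0,0,0,0,0,0,0,0,0,0,0,0,0,0,0,0,0,0,0,0,0,0,0,0,0,0,0,0,0,0]
  squeeze: 60

```text
invalid input
```

```bash
python3 -c "
from h import *
import cv2
to([.6225,-.222,.22],-1.2)
s=get_image('scene')
g=lambda im,x,y:cv2.resize(np.clip(im[y:y+110,x:x+110,::-1]*1.5,0,255).astype('uint8'),(550,550),interpolation=cv2.INTER_CUBIC)
cv2.imwrite('pics/g3.png',g(s,130,160))"
```

```text
t 8.7 at [ 0.6199 -0.2407  0.1947] yaw -3.62 F [0.4 0.1 0.4] w 0.0849 grip 0.0
shift [ 0.0015 -0.0188 -0.0253] turn [-0.01 -0.02 -2.42]
```

View pics/g3.png

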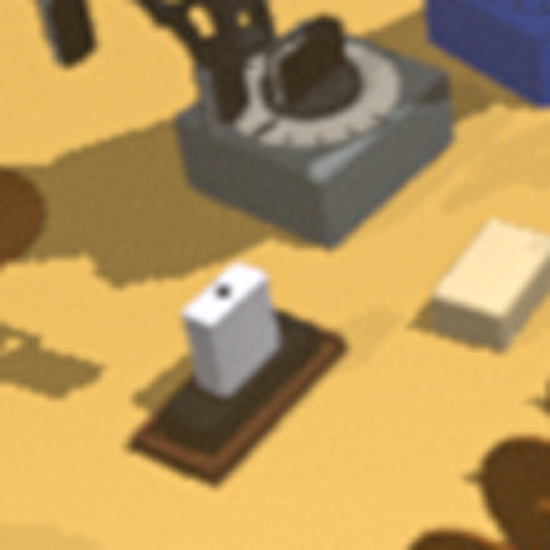

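That call was refused too, so the pickup is untouched and the arm has settled at (0.620,-0.241,0.195). I'm resending it with one row per motion.

servo_tool:
  steps: [0.085,0.0015,-0.019,0,0,0,-2.4,0.085,0,0,0.03,0,0,0,0.085,0,0,0.03,0,0,0,0.085,0,0,0.03,0,0,0,0.085,0,0,0.03,0,0,0,0.085,0,0,0.02,0,0,0,0.085,0,0,0.0075,0,0,0,0.085,0,0,0,0,0,0,0.085,0,0,0,0,0,0,0.085,0,0,0,0,0,0]
  squeeze: 60

```text
clock: 9.75
position: [0.6239, -0.2214, 0.0481]
ee_rot: [0.0, 1.0, -0.01, 0.001]
ft_force: [0.2, -0.6, 0.4]
width: 0.0848
finger_force: 0.0
```

```bash
python3 -c "
from h import *
to([.6225,-.222,.047],-1.2)"
```

```text
t 9.75 at [ 0.6239 -0.2214  0.0481] yaw -1.12 F [ 0.2 -0.6  0.4] w 0.0848 grip 0.0
shift [-0.0014  0.0006  0.0011] turn [ 0.03 -0.1   0.08]
```

servo_tool:
  steps: [0.04,-0.001,0,0,0,0,0,0.02,0,0,0,0,0,0,0,0,0,0,0,0,0,0,0,0,0,0,0,0,0,0,0,0,0,0,0,0,0,0,0,0,0,0,0,0,0,0,0,0,0,0,0,0,0,0,0,0,0]

```text
invalid input
```

servo_tool:
  steps: [0,0,0,0,0,0,0,0,0,0,0,0,0,0]

```text
clock: 9.95
position: [0.6236, -0.2212, 0.0475]
ee_rot: [0.0, 1.0, -0.01, 0.001]
ft_force: [-0.7, 1.0, 0.6]
width: 0.0587
finger_force: 0.0
```

```bash
python3 -c "
from h import *
to([.6225,-.222,.047],-1.2)"
```

```text
t 9.95 at [ 0.6236 -0.2212  0.0475] yaw -1.12 F [-0.7  1.   0.6] w 0.0587 grip 0.0
shift [-0.0011  0.0008  0.0005] turn [ 0.01 -0.06  0.08]
```

servo_tool:
  steps: [0,0,0,0,0,0,0,0,0,0,0,0,0,0,0,0,0,0,0,0,0,0,0,0,0,0,0,0,0,0,0,0,0,0,0]

```text
clock: 10.45
position: [0.6232, -0.2213, 0.0467]
ee_rot: [0.0, 1.0, -0.01, -0.0]
ft_force: [-0.2, -0.4, -0.7]
width: 0.0193
finger_force: 62.1
```

```bash
python3 -c "
from h import *
to([.6225,-.222,.047],-1.2)"
```

```text
t 10.45 at [ 0.6232 -0.2213  0.0467] yaw -1.14 F [-0.2 -0.4 -0.7] w 0.0193 grip 62.1
shift [-0.0007  0.0007 -0.0003] turn [0.   0.01 0.06]
```

servo_tool:
  steps: [0,0,0,-0.01,0,0,0,0,0,0,-0.02,0,0,0,0,0,0,-0.03,0,0,0,0,0,0,-0.03,0,0,0,0,0,0,-0.03,0,0,0,0,0,0,-0.03,0,0,0,0,0,0,-0.03,0,0,0,0,0,0,-0.02,0,0,0,0,0,0,0,0,0,0]

```text
clock: 11.35
position: [0.624, -0.2221, 0.2501]
ee_rot: [0.001, 1.0, -0.01, 0.002]
ft_force: [0.7, 0.4, -2.5]
width: 0.0195
finger_force: 62.0
```

```bash
python3 -c "
from h import *
import cv2
to([.6154,.2267,.2467],-1.2)
s=get_image('scene')
g=lambda im,x,y:cv2.resize(np.clip(im[y:y+110,x:x+140,::-1]*1.5,0,255).astype('uint8'),(700,550),interpolation=cv2.INTER_CUBIC)
cv2.imwrite('pics/g4.png',g(s,90,110))"
```

```text
t 11.35 at [ 0.624  -0.2221  0.2501] yaw -1.16 F [ 0.7  0.4 -2.5] w 0.0195 grip 62.0
shift [-0.0176 -0.4486  0.0028] turn [ 0.07 -0.25  0.04]
```

View pics/g4.png

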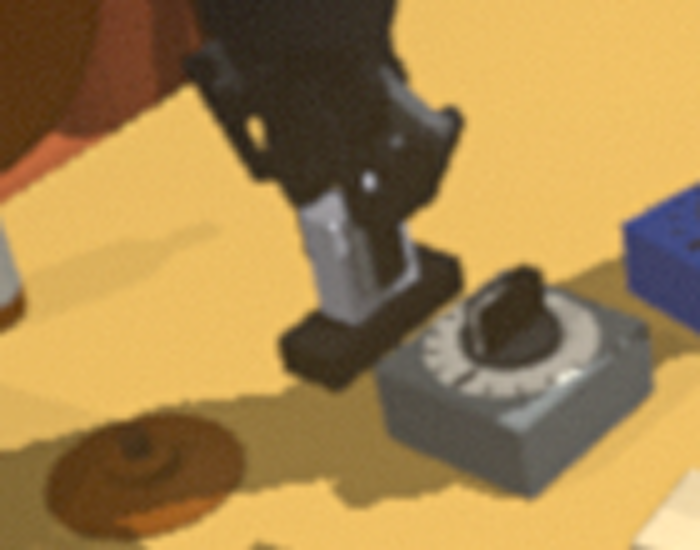

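The pickup hangs upright from the fingers, with its head at about (370,320). It was lifted cleanly and the pointer line still faces the zero mark. Next I carry it over the rack: 13 rows at -0.0345 in y and -0.0014 in x.

servo_tool:
  steps: [0,-0.0014,-0.02,0,0,0,0,0,-0.0014,-0.0345,0,0,0,0,0,-0.0014,-0.0345,0,0,0,0,0,-0.0014,-0.0345,0,0,0,0,0,-0.0014,-0.0345,0,0,0,0,0,-0.0014,-0.0345,0,0,0,0,0,-0.0014,-0.0345,0,0,0,0,0,-0.0014,-0.0345,0,0,0,0,0,-0.0014,-0.0345,0,0,0,0,0,-0.0014,-0.0345,0,0,0,0,0,-0.0014,-0.0345,0,0,0,0,0,-0.0014,-0.0345,0,0,0,0,0,-0.0014,-0.0345,0,0,0,0,0,0,-0.0145,0,0,0,0]

```text
clock: 12.8
position: [0.6126, 0.2319, 0.2446]
ee_rot: [-0.0, 1.0, -0.008, -0.002]
ft_force: [0.2, 0.8, -2.2]
width: 0.0194
finger_force: 62.0
```

servo_tool:
  steps: [0,0,0,0,0,0,-3.7,0,0,0,0,0,0,-6,0,0,0,0,0,0,-6,0,0,0,0,0,0,-6,0,0,0,0,0,0,-6,0,0,0,0,0,0,-6,0,0,0,0,0,0,-6,0,0,0,0,0,0,-6,0,0,0,0,0,0,-6,0,0,0,0,0,0,-6,0,0,0,0,0,0,-6,0,0,0,0,0,0,-6,0,0,0,0,0,0,-6,0,0,0,0,0,0,-6,0,0,0,0,0,0,-6,0,0,0,0,0,0,-6,0,0,0,0,0,0,-6,0,0,0,0,0,0,-4]

```text
clock: 14.6
position: [0.6134, 0.2266, 0.2456]
ee_rot: [-0.0, 0.624, 0.781, -0.001]
ft_force: [-0.1, -0.1, -1.8]
width: 0.0198
finger_force: 61.9
```

servo_tool:
  steps: [0,0,0,0,0,0,0,0,0,0,0,0,0,0]

```text
clock: 14.8
position: [0.6136, 0.2269, 0.246]
ee_rot: [-0.0, 0.627, 0.779, -0.001]
ft_force: [-0.7, -0.9, -2.4]
width: 0.0193
finger_force: 61.9
```

```bash
python3 -c "
from h import *
to([.6154,.2267,.17],102.5)"
```

```text
t 14.8 at [0.6136 0.2269 0.246 ] yaw 102.4 F [-0.7 -0.9 -2.4] w 0.0193 grip 61.9
shift [-0.0005  0.0018  0.076 ] turn [-0.07  0.02 -0.1 ]
```

servo_tool:
  steps: [0,0.0005,0.002,0.02,0,0,0,0,0,0,0.03,0,0,0,0,0,0,0.03,0,0,0,0,0,0,0.025,0,0,0,0,0,0,0.015,0,0,0,0,0,0,0,0,0,0,0,0,0,0,0,0,0]

```text
clock: 15.5
position: [0.6162, 0.2283, 0.1272]
ee_rot: [0.0, 0.626, 0.78, 0.0]
ft_force: [0.4, 0.1, -1.5]
width: 0.0194
finger_force: 61.7
```

```bash
python3 -c "
from h import *
import cv2
to([.6154,.2267,.1127],102.5)
s=get_image('scene');t=get_image('top')
g=lambda im,x,y:cv2.resize(np.clip(im[y:y+80,x:x+130,::-1]*1.5,0,255).astype('uint8'),(650,400),interpolation=cv2.INTER_CUBIC)
h=cv2.resize(np.clip(t[160:220,170:300,::-1]*1.5,0,255).astype('uint8'),(650,200))
cv2.imwrite('pics/g5.png',np.vstack([g(s,280,235),h]))"
```

```text
t 15.5 at [0.6162 0.2283 0.1272] yaw 102.51 F [ 0.4  0.1 -1.5] w 0.0194 grip 61.7
shift [-0.0014 -0.0012  0.0145] turn [0.02 0.02 0.01]
```

View pics/g5.png

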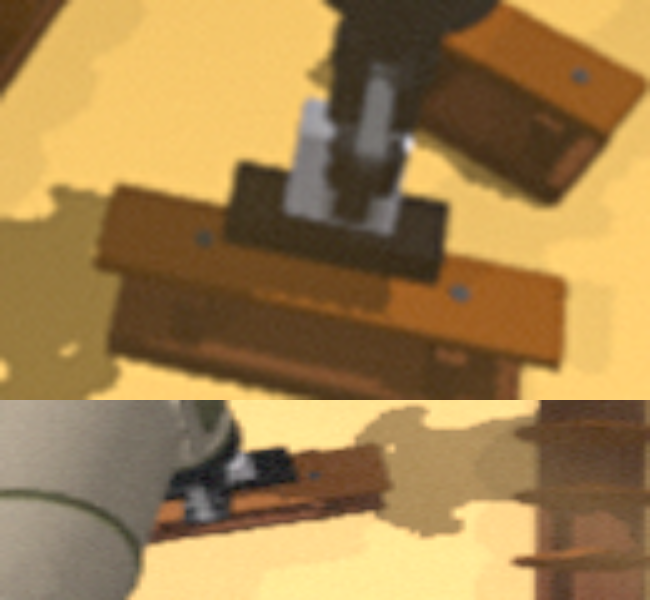

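The pickup hangs parallel to the key and between its bolts, at (205,238) and (460,293) in the scene crop. The head's front lower edge runs from about (225,240) to (437,280). I'll check its place numerically.

```bash
python3 -c "
from h import *
f=lambda u,v:px((280,235),5,(u,v))
for z in (.08,.0855,.091):
    a,b=onz('scene',f(225,240),z),onz('scene',f(437,280),z);d=b-a
    n=np.array([.976,.216,0]);print(z,np.linalg.norm(d).round(4),np.degrees(np.arctan2(d[1],d[0])).round(1),((a+b)/2-.016*n).round(4))
print([onz('scene',f(*p),.06).round(4) for p in((205,238),(460,293))])
to([.6154,.2272,.1127],102.5)
"
```

```text
0.08 0.089 104.1 [0.6088 0.2247 0.08  ]
0.0855 0.0883 104.1 [0.6131 0.2254 0.0855]
0.091 0.0876 104.1 [0.6174 0.2261 0.091 ]
[array([0.6229, 0.1729, 0.06  ]), array([0.5996, 0.2808, 0.06  ])]
t 15.6 at [0.6167 0.2285 0.1281] yaw 102.54 F [-0.   0.1 -1.7] w 0.0196 grip 61.7
shift [-0.001  -0.0015  0.0154] turn [ 0.12 -0.01  0.04]
```

servo_tool:
  steps: [0,0,-0.0015,0.004,0,0,0,0,0,0,0.004,0,0,0,0,0,0,0.004,0,0,0,0,0,0,0.0025,0,0,0,0,0,0,0,0,0,0,0,0,0,0,0,0,0,0,0,0,0,0,0,0]

```text
clock: 16.3
position: [0.6145, 0.2281, 0.1124]
ee_rot: [0.0, 0.626, 0.78, 0.0]
ft_force: [0.6, -0.0, -3.1]
width: 0.0195
finger_force: 61.8
```

```bash
python3 -c "
from h import *
import cv2
to([.6152,.228,.1127],102.5)
s=get_image('scene')
cv2.imwrite('pics/g6.png',cv2.resize(np.clip(s[235:315,280:410,::-1]*1.5,0,255).astype('uint8'),(780,480),interpolation=cv2.INTER_CUBIC))
to([.6152,.228,.1127],102.5)"
```

```text
t 16.3 at [0.6145 0.2281 0.1124] yaw 102.56 F [ 0.6 -0.  -3.1] w 0.0195 grip 61.8
shift [-0.0003  0.0007 -0.0003] turn [0.01 0.   0.06]
t 16.35 at [0.6145 0.2281 0.1124] yaw 102.56 F [-0.1  0.1 -1.2] w 0.0191 grip 61.8
shift [-0.0003  0.0007 -0.0003] turn [ 0.01 -0.    0.06]
```

View pics/g6.png

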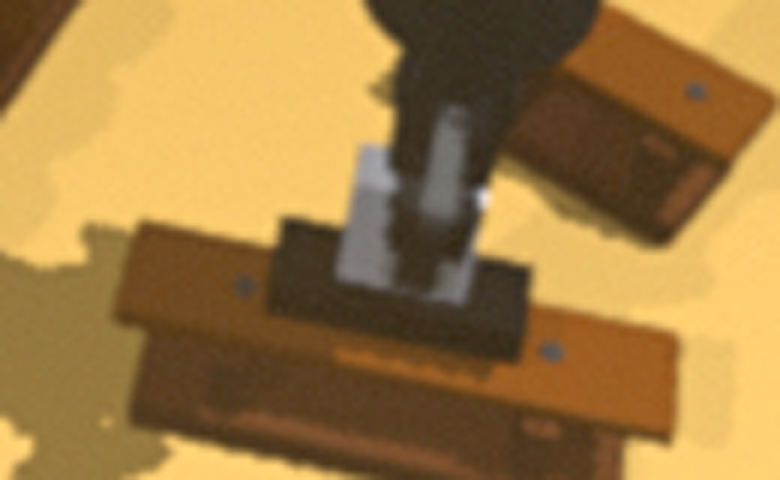

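The final view shows the head centred between the bolts at (245,286) and (551,352), parallel to the key with a gap below it and no contact force. I'm handing in.

```bash
python3 -c "
from h import *
print(robot.sign_off())"
```

```text
the job is handed in; nothing more can be done
None
```

I handed the job in at about 16 s on the robot's clock. The meter reads zero within about 2°. The gripper holds the pickup upright about 11 mm above the middle of the long key, lengthwise along it and not touching. The judge returned no verdict.

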